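# Put the spice jar away in the cupboard door and snap it shut

### The arm

A 6-joint arm with a two-finger parallel gripper is mounted at the origin on a cart in front of the work surface, level with it; the furniture and walls round the work are solid. World frame = base frame: x ahead of the robot, y to its left, z up, the work surface at z = 0. Lengths are in mm, angles in rad, forces in N, time in s.
With the tool pointing down it reaches from about 350 to 875 mm from the base axis. Payload 4.2 kg.
Tool frame: the origin (TCP) lies between the finger pads; the fingertips stand 14 mm ahead of it and the grasp point (between the pads) lies 5 mm behind it; z points along the fingers, y is the line along which they close (so a half turn about z gives the same grasp; the last joint's range is limited). The gripper opens to 85 mm and grips with 20 to 120 N. Pads are 22 mm wide; open, the fingers measure 114 mm over their backs; the gripper's body (76 mm by 85 mm) begins 54 mm behind the grasp point. The pads swing forward as they close: fully open they stand 13 mm farther back than shut.
Start: joints at [1.463, 0.385, 0.008, 0, -1.194, -0.259], TCP at [224.111, 583.415, 245.312] pointing down, gripper open.
Joint ranges: [-3.14, 3.14], [-1.21, 2.06], [-1.07, 1.41], [-3.16, 2.05], [-2.99, -0.16], [-3.1, 3.1]. Speed limits (rad/s): [2.79, 2.79, 3.14, 3.14, 3.14, 3.14].

### API

Orientations are given as a unit quaternion [x, y, z, w].
In Python, from bench import * gives the robot as it stands.
- The arm moves only by the tool carry_out, never from a script. Its argument "motion" is a list of rows, each a list of 7 numbers: the turn, a rotation vector about the tool's x, y, z in rad, then the shift along the tool's x, y, z in mm, then the opening, from -1 (shut) to 1 (fully open), so that 0 is half open. A call has 1 to 5 rows; each row is the pose to reach, as a shift and turn from the pose commanded when the call began, along the tool's axes at that moment; what a row does not reach only later rows make up. A row lasts 1/8 s, in which the tool goes at most 62.5 mm and 10.7 degrees, less where a joint would pass 70% of its speed; a pose out of reach is approached as far as the arm can. A call with a gripper value outside its range is refused whole. The fingers move at their own pace and stop on an object; the grip force is fixed at half the most. Time passes only in rows, so rows that repeat a pose let the fingers close. It gives the time, the measured TCP pose, the force, the opening and the grip force at its end, in the units of the state.
- read_state(): the state, without advancing time (a new reading comes with each control period).
- get_image(name): name is "scene" or "top"; returns a dict with "color" (480x640x3 uint8, blue, green, red), "mtx" (3x3 intrinsics, pixels), "position" and "orientation" of the camera in the world. Camera axes: x right, y down, z forward; pixel columns grow to the right and rows downward; lengths in mm; the calibration is good to about 2 mm. A picture is of the moment at which its call begins. There is no depth.
- job_done(): hands the job in; it is judged then, once.
The state is a dict: "clock": time; "joints": joint angles; "joint_vel": joint speeds; "joint_efforts": joint torques, N m; "position": TCP position; "ee_rot": TCP orientation; "contact_force": force on the tool from outside, world axes, zero at the start; "wrist_torque": the same for the moment, N m; "gripper_width": finger opening in mm; "grasp_force": force on a finger pad.
Only numpy, scipy, OpenCV 4.12 (cv2) and the standard library are available. Lean on these libraries where they do the work, as an engineer would, in place of code of your own. Each camera call takes 0.05 s, during which the arm holds its last target. There are 200 camera calls.

### The job

Put the spice jar that was left out on the worktop away upright in the rack on the inside of the little wooden cupboard's door, next to the jar already standing there, then push the door shut until its roller catch snaps home, gently enough that both jars stay standing. The door opens towards you with a firm pull on its handle, but a card drinks packet stands in its way: first move the packet aside so that the door never strikes it, and leave it standing upright on the worktop. Do not shift or knock over anything else.

Things in the scene. Friction and masses are not known exactly. Their poses are not given: they have to be found in the camera images.
- cupboard: Light-wood spice cupboard, fixed on the worktop, 210 wide, 120 deep (plus 16 door), 170 high. Origin: middle of its underside. x points from its front to its back, y along its front to the handle side (left as one faces it), z up. Carcass front at x = -60 mm, sides at y = +-105 mm. The door covers the whole front and hangs on its right side (y = -105).
- cupboard_door (a joint): Door hinge, rad: 0 shut; grows as the left edge swings out to the robot, counter-clockwise from above; stop at 1.45; stays where left (light friction). A nose inside runs between two sprung rollers: opening takes about 8 N at the handle and is free from 0.06; shutting takes a push of about 8 N from 0.06 on, and below 0.02 the rollers draw the door home.
- door_handle (a point): Grip point on the handle, moves with the door: upright round steel bar 10 mm thick, 84 to 150 mm above the worktop, its axis 32 mm off the door's outer face, joined to it at top and foot. The point is 130 mm up, 187 mm from the hinge along the door, 49 mm outside the hinge's plane. x points through the door to its inner side, y from hinge to free edge, z up. Door top: 160 mm up.
- door_hinge (a point): Point on the door's upright hinge axis at worktop height, at the cupboard's right front edge; axes as the cupboard's. The door is 209 mm wide, lies 1 to 17 mm outside this axis, its lower edge 8 mm above the worktop; its free edge sweeps a radius of 210 mm.
- rack (a point): Middle of the floor of the rack on the door's inner face, moves with the door: a trough 135 mm long (y) and 52 mm deep (x) inside, walls 4 mm, floor 40 mm up, lip 46 and ends 30 mm above the floor. The point is 112.5 mm from the hinge along the door, 26.5 mm off the inner face. x points away from the inner face, y from hinge to free edge, z up. The free-edge end has room for the jar.
- spice_jar: The jar to put away: round clear spice jar with a dark screw cap, 41 mm across, 105 mm high (the cap is the top 21 mm, as wide as the jar), 0.08 to 0.15 kg, standing on the worktop to the left or the right of the cupboard. Origin: centre of its underside, z up.
- rack_jar: A second spice jar of the same shape (41 mm across, 105 mm high), standing loose in the hinge end of the rack, with the door shut at the start; it stays there. Origin: centre of its underside, z up.
- packet: Card drinks packet standing upright in front of the cupboard within the swing of the door: 46 mm thick along its x axis, 80 mm wide along its y axis, 118 mm high, 0.18 to 0.35 kg. Origin: centre of its underside, z up. Pinch it across its thickness. There is free worktop to the left of the cupboard, outside the door's swing.
- pepper_mill: Bystander: brown wooden pepper mill, 58 mm across, 170 mm high. Origin: centre of its underside.
- tomato_tin: Bystander: tall food tin, 75 mm across, 110 mm high. Origin: centre of its underside.
- tumbler: Bystander: clear glass tumbler, 80 mm across, 91 mm high. Origin: centre of its underside.
- mug: Bystander: white mug with stripes, 86 mm across, 101 mm high, its handle towards its own -y (120 mm over all; the cup's axis lies 18 mm from the origin towards +y). Origin: centre of the whole outline, underside.
- pot: Bystander: small yoghurt pot, 72 mm across, 72 mm high. Origin: centre of its underside.
- lemon: Bystander: lemon, 71 mm long, 53 mm across, lying on the worktop. Origin: below its middle, on the worktop.
There are look-alikes about, which are no part of the job. Of the things that look like the packet, the larger one is meant.

How it is judged (in metres and radians):
On the way, in this order (a step that is already met when the one before it is completed fails the run):
1. the door has been pulled open through its catch (value of joint cupboard_door above 0.6 rad), for 0.2 s.
2. the spice jar stands in the rack on the open door, let go (x of spice_jar in the frame of rack between -0.012 and 0.012 m and y of spice_jar in the frame of rack between -0.055 and 0.055 m and z of spice_jar in the frame of rack between -0.006 and 0.008 m and angle between spice_jar's own z axis and vertical below 0.15 rad and value of joint cupboard_door above 0.4 rad and contact force between the fingers and spice_jar below 0.3 N), for 0.2 s.
At the end, for the whole second after the job is handed in: The door is snapped home (within 0.015 rad of fully shut, at rest); the spice jar and the jar that was there stand upright (within 0.15 rad) on the floor of the door's rack; the packet stands upright on the worktop, at rest (value of joint cupboard_door below 0.015 rad and velocity of joint cupboard_door below 0.05 rad/s and x of spice_jar in the frame of rack between -0.012 and 0.012 m and y of spice_jar in the frame of rack between -0.055 and 0.055 m and z of spice_jar in the frame of rack between -0.006 and 0.008 m and angle between each of spice_jar, rack_jar's own z axis and vertical below 0.15 rad and x of rack_jar in the frame of rack between -0.012 and 0.012 m and y of rack_jar in the frame of rack between -0.055 and 0.055 m and z of rack_jar in the frame of rack between -0.006 and 0.008 m and linear speed of each of spice_jar, packet below 0.03 m/s and angle between packet's own z axis and vertical below 0.1 rad and height (world z) of packet between -0.006 and 0.006 m); the robot touches nothing.
It fails at once if the door or the cupboard strikes the packet (over 2 N) (contact force between cupboard and packet above 2 N).
It fails at once if the packet is tipped over (angle between packet's own z axis and vertical above 0.6 rad).
It fails at once if a bystander (pepper mill, tall tin, tumbler, mug, yoghurt pot or lemon) is shifted by more than 30 mm (distance of any of pepper_mill, tomato_tin, tumbler, mug, pot, lemon from where it was at the start of the episode above 0.03 m).
It also fails if it takes over 72 s, if anything falls off the work surface, if the arm or the gripper's body presses on something with over 40 N, if the wrist force passes 120 N, or if a joint passes its speed limit or range.

## Working session

There is one attempt and no reset: what is moved stays moved. The work goes in short steps, Python scripts to look and compute and a tool call to move; the robot and the scene stay as the last step left them, time stands still between calls to the robot, and variables do not carry over. Pictures are saved under pics/ and viewed, at most 10 in all, crops included, and the job is handed in when it is done.

Besides the shell and the picture viewer there is one more tool, called after ">>>" in YAML: its name, and indented under it one key for each argument. carry_out: Moves the arm, as the interface text tells. Its arguments: {"type":"object","properties":{"motion":{"type":"array"}},"required":["motion"]}

```bash
mkdir -p pics; ls
python3 - <<'E'
from bench import *
import cv2
s=read_state(); print(s)
for n in("scene","top"):
    g=get_image(n); cv2.imwrite(f"pics/{n}0.png",g["color"]); print(n,g["mtx"],g["position"],g["orientation"])
E
```

```text
pics
{'clock': 0.0, 'joints': array([ 1.46255028e+00,  3.85552719e-01,  6.61076196e-03, -4.69050512e-04,
       -1.19399937e+00, -2.58590941e-01]), 'joint_vel': array([ 0.00021518, -0.00218513, -0.00082837, -0.00046058, -0.00087863,
        0.00038446]), 'joint_efforts': array([ 5.28985347e-04, -3.92287982e+01,  1.88401026e+01,  4.18612048e+00,
       -4.64520621e-03, -9.07719766e-07]), 'position': array([223.96039061, 582.8986313 , 244.22241674]), 'ee_rot': array([ 9.83209559e-01, -1.82476751e-01, -1.36818072e-04,  1.08584101e-03]), 'contact_force': array([-0.83918124, -0.20977499, -0.00380478]), 'wrist_torque': array([ 0.01428248, -0.00146933, -0.02519922]), 'grasp_force': 0.0, 'gripper_width': 85.25096063358069}
scene [[521.12220426   0.         324.79870204]
 [  0.         521.12220426 248.18651462]
 [  0.           0.           1.        ]] [-413.64114915 -580.34475469 1012.6768289 ] [ 0.80314029 -0.42714732  0.20223421 -0.36278391]
top [[469.24707454   0.         320.66529627]
 [  0.         469.24707454 238.82806473]
 [  0.           0.           1.        ]] [ 303.4407127   -36.47940786 1129.01654525] [-0.70053181  0.70763977 -0.0596082   0.07034201]
```

View pics/scene0.png

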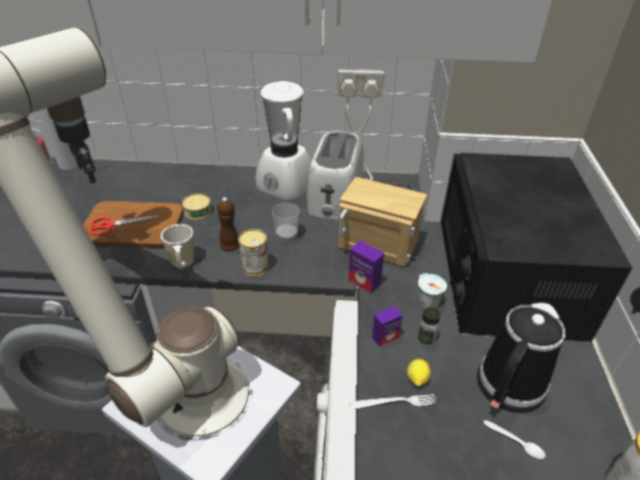

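View pics/top0.png

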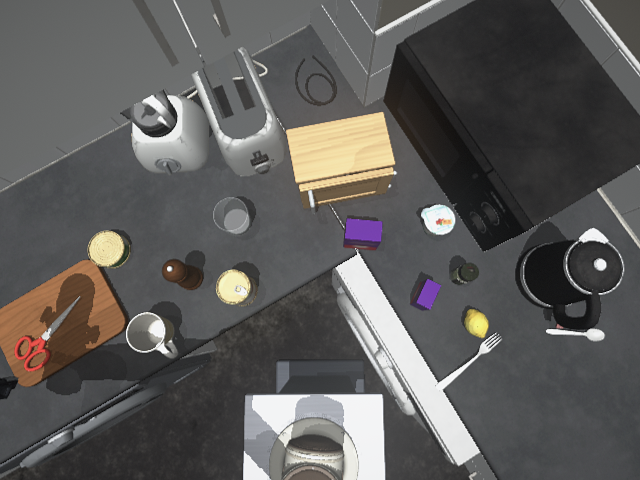

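The scene shows the cupboard at top-view (343,160), with its handle at about (312,200). The large packet's top is at (363,230) and the small look-alike is at (428,293). The jar is at (463,272), the pot at (438,220) and the tumbler at (235,215). I'll enlarge the top view to measure.

```bash
python3 - <<'E'
import cv2
a=cv2.imread("pics/top0.png"); c=a[100:310,260:510]; cv2.imwrite("pics/topc.png",cv2.resize(c,None,fx=3,fy=2.8571,interpolation=cv2.INTER_CUBIC)[:600,:750])
c=cv2.imread("pics/scene0.png")[170:350,325:455]; cv2.imwrite("pics/scc.png",cv2.resize(c,None,fx=3,fy=3,interpolation=cv2.INTER_CUBIC))
E
cat > h.py <<'E'
from bench import *
import numpy as np, cv2
from scipy.spatial.transform import Rotation as R
def ray(g,u,v):
    d=R.from_quat(g["orientation"]).apply(np.linalg.solve(g["mtx"],[u,v,1.])); return np.array(g["position"]),d
def at(g,u,v,z):
    p,d=ray(g,u,v); return p+d*(z-p[2])/d[2]
def proj(g,P):
    q=R.from_quat(g["orientation"]).inv().apply(np.atleast_2d(P)-g["position"]); q=q@np.array(g["mtx"]).T; return q[:,:2]/q[:,2:]
def rel(T,q_goal=None):
    "shift in tool axes from measured pose to TCP goal T (world mm), and turn"
    s=read_state(); r=R.from_quat(s["ee_rot"]); d=r.inv().apply(np.array(T)-s["position"])
    rv=None if q_goal is None else (r.inv()*q_goal).as_rotvec()
    return s["position"],d,rv
def down(yaw):  # tool z down, tool y (closing line) at angle yaw from world x
    y=np.array([np.cos(yaw),np.sin(yaw),0]); z=np.array([0,0,-1.]); return R.from_matrix(np.c_[np.cross(y,z),y,z])
E
```

```text
(no output)
```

View pics/topc.png

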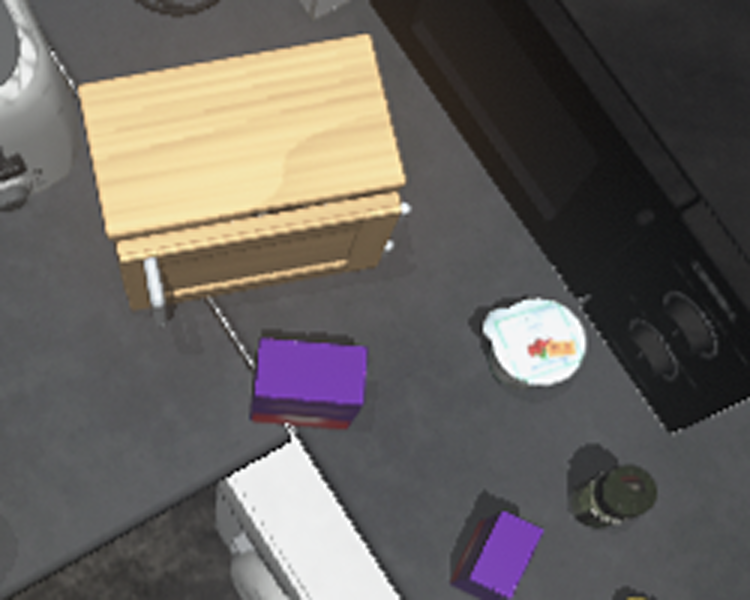

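View pics/scc.png

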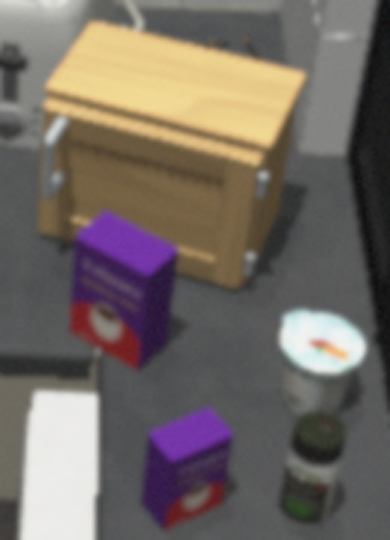

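The crop shows these positions: cupboard top corners (80,87), (370,34), (405,186), (107,237); packet top corners (258,338), (368,347), (362,405), (252,396); jar cap centre (627,492).

```bash
cat > m.py <<'E'
from h import *
g=get_image("top"); gs=get_image("scene")
f=lambda x,y,z: at(g,260+x/3-.33,100+y/2.857-.33,z)[:2]
cup=np.array([f(*p,170) for p in [(80,87),(370,34),(405,186),(107,237)]])
pk=np.array([f(*p,118) for p in [(258,338),(368,347),(362,405),(252,396)]])
for n,c in (("cup",cup),("pk",pk)):
    print(n,c.round(1).tolist(),c.mean(0).round(1),[np.linalg.norm(c[i]-c[i-1]).round(1) for i in range(4)])
# cupboard yaw: y axis = right->left on front/back edges ; fit
ey=(cup[0]-cup[1])+(cup[3]-cup[2]); ex=(cup[0]-cup[3])+(cup[1]-cup[2])
yaw=np.mean([np.arctan2(-ey[0],ey[1]),np.arctan2(ex[1],ex[0])]); print("yaw",np.arctan2(-ey[0],ey[1]),np.arctan2(ex[1],ex[0]))
C=cup.mean(0); M=np.array([[np.cos(yaw),-np.sin(yaw)],[np.sin(yaw),np.cos(yaw)]])
w=lambda x,y:C+M@[x,y]
H=w(-60,-105); print("hinge",H,"handle(shut)",w(-60-49,-105+187))
ey=pk[0]-pk[1]+pk[3]-pk[2]; print("pk wide-dir angle",np.arctan2(ey[1],ey[0]), "dist from hinge",np.linalg.norm(pk-H,axis=1))
print("jar",f(627,492,105),"pot",f(537,340,72),"lookalike",f(507,555,90))
full=lambda u,v,z: at(g,u,v,z)[:2]
print("tumbler",full(232,216,91),"tin",full(234,288,110),"mill",full(174,271,170),"mug",full(150,333,101))
# cross-check in scene image: jar cap centre, packet top
print("proj scene jar top",proj(gs,[*f(627,492,105),105]),"packet",proj(gs,np.c_[pk,[118]*4]),"cup",proj(gs,np.c_[cup,[170]*4]))
h=w(-109,82); print("handle top proj",proj(gs,[[*h,150],[*h,84]]),proj(g,[[*h,150],[*h,84]]))
# worktop edges
print("edge", [full(u,v,0).round() for u,v in [(357,253),(0,455),(215,340),(470,460)]])
E
python3 m.py
```

```text
cup [[723.4, 50.0], [763.2, -161.3], [641.1, -182.1], [604.3, 30.2]] [683.  -65.8] [np.float64(120.7), np.float64(215.0), np.float64(123.9), np.float64(215.5)]
pk [[537.9, -77.5], [529.8, -158.1], [484.4, -152.2], [492.4, -72.3]] [ 511.1 -115. ] [np.float64(45.8), np.float64(81.0), np.float64(45.7), np.float64(80.3)]
yaw 0.17881932735217232 0.16681351596047528
hinge [ 641.98479808 -179.54904743] handle(shut) [561.55863208  -3.76044762]
pk wide-dir angle 1.471167539331376 dist from hinge [145.74788174 114.21406362 159.89807667 184.0892601 ]
jar [ 417.1136553  -343.76630865] pot [ 544.29838995 -293.1117573 ] lookalike [ 371.09845965 -257.64303952]
tumbler [551.99175074 180.04293493] tin [386.70501756 167.53323849] mill [418.03702345 280.5793926 ] mug [292.19943478 348.94316898]
proj scene jar top [[431.29161911 312.18290478]] packet [[360.01569348 239.11007048]
 [385.0320607  252.03047466]
 [374.49785447 260.83369989]
 [349.46076724 247.54428883]] cup [[355.95533959 176.39223823]
 [427.38994326 193.62718155]
 [414.88083148 217.94283277]
 [339.96362457 197.99932374]]
handle top proj [[341.85450037 215.65714986]
 [341.00015734 234.37102412]] [[311.72953265 204.31346099]
 [312.7309195  211.66642961]]
edge [array([ 478., -108.]), array([ 21., 715.]), array([274., 231.]), array([   6., -350.])]
```

```bash
cat >> h.py <<'E'
def yawof(r): y=r.as_matrix()[:,1]; return np.arctan2(y[1],y[0])
def plan(goals,start=None):
    """goals: (x,y,z,yaw|None,opening[,rows]) -> rows for chained calls of <=5, each relative to pose at its call's start"""
    s=read_state(); p=np.array(s["position"]); q=R.from_quat(s["ee_rot"])
    if start is not None: p=np.array(start[:3],float); q=down(start[3])
    pts=[]; cp,cy=p,yawof(q)
    for gl in goals:
        G=np.array(gl[:3],float); dy=0 if gl[3] is None else (gl[3]-cy+np.pi/2)%np.pi-np.pi/2
        if len(gl)>6: dy=gl[6]
        n=max(int(np.ceil(np.linalg.norm(G-cp)/60)),int(np.ceil(abs(dy)/.18)),1); n=max(n,gl[5] if len(gl)>5 else 1)
        for i in range(1,n+1): pts.append((cp+(G-cp)*i/n,cy+dy*i/n,gl[4]))
        cp,cy=G,cy+dy
    bp,bq=p,q
    for k in range(0,len(pts),5):
        rows=[]
        for P,y,o in pts[k:k+5]:
            d=bq.inv().apply(P-bp); rv=(bq.inv()*down(y)).as_rotvec()
            rows.append([round(v,2)+0. for v in rv]+[round(v)+0. for v in d]+[o])
        print(str(rows).replace("-0.0,","0,").replace(".0,",","))
        bp=bp+bq.apply(rows[-1][3:6]); bq=bq*R.from_rotvec(rows[-1][:3])
    print("end",bp.round(1),yawof(bq).round(3))
E
python3 - <<'E'
from h import *
plan([(511,-115,240,-.1,1),(511,-115,240,-.1,1,1),(511,-115,80,-.1,1,3),(511,-115,80,-.1,1,1)])
E
```

```text
[[np.float64(0.0), np.float64(0.0), np.float64(0.1), 40, 42, 0, 1], [np.float64(0.0), np.float64(0.0), np.float64(0.2), 80, 84, 1, 1], [np.float64(0.0), np.float64(0.0), np.float64(0.3), 120, 127, 1, 1], [np.float64(0.0), np.float64(0.0), np.float64(0.4), 159, 169, 2, 1], [np.float64(0.0), np.float64(0.0), np.float64(0.5), 199, 211, 2, 1]]
[[np.float64(0.0), np.float64(0.0), np.float64(0.1), 56, 18, 1, 1], [np.float64(0.0), np.float64(0.0), np.float64(0.2), 111, 36, 1, 1], [np.float64(0.0), np.float64(0.0), np.float64(0.3), 166, 54, 1, 1], [np.float64(0.0), np.float64(0.0), np.float64(0.4), 221, 72, 2, 1], [np.float64(0.0), np.float64(0.0), np.float64(0.5), 276, 90, 2, 1]]
[[np.float64(0.0), np.float64(0.0), np.float64(0.1), 57, -11, 1, 1], [np.float64(0.0), np.float64(0.0), np.float64(0.2), 114, -22, 1, 1], [np.float64(0.0), np.float64(0.0), np.float64(0.3), 171, -33, 1, 1], [np.float64(0.0), np.float64(0.0), np.float64(0.3), 171, -33, 1, 1], [np.float64(0.0), np.float64(0.0), np.float64(0.3), 171, -33, 55, 1]]
[[np.float64(0.0), np.float64(0.0), np.float64(0.0), 0, 0, 53, 1], [np.float64(0.0), np.float64(0.0), np.float64(0.0), 0, 0, 106, 1], [np.float64(0.0), np.float64(0.0), np.float64(0.0), 0, 0, 106, 1]]
end [ 511.  -114.8   80.4] 3.046
```

>>> carry_out:
  motion:
    - [0,0,0.1,40,42,0,1]
    - [0,0,0.2,80,84,1,1]
    - [0,0,0.3,120,127,1,1]
    - [0,0,0.4,159,169,2,1]
    - [0,0,0.5,199,211,2,1]

```text
clock: 0.82
position: [334.5, 313.2, 243.3]
ee_rot: [0.907, -0.421, 0.0, -0.0]
contact_force: [-0.5, -0.1, 0.5]
gripper_width: 85.6
grasp_force: 0.0
```

>>> carry_out:
  motion:
    - [0,0,0.1,56,18,1,1]
    - [0,0,0.2,111,36,1,1]
    - [0,0,0.3,166,54,1,1]
    - [0,0,0.4,221,72,2,1]
    - [0,0,0.5,276,90,2,1]

```text
clock: 1.45
position: [444.6, 44.7, 241.5]
ee_rot: [0.774, -0.633, 0.0, -0.0]
contact_force: [0.7, 0.6, -0.2]
gripper_width: 85.8
grasp_force: 0.0
```

>>> carry_out:
  motion:
    - [0,0,0.1,57,-11,1,1]
    - [0,0,0.2,114,-22,1,1]
    - [0,0,0.3,171,-33,1,1]
    - [0,0,0.3,171,-33,1,1]
    - [0,0,0.3,171,-33,1,1]

```text
clock: 2.08
position: [510.8, -114.4, 239.9]
ee_rot: [-0.672, 0.74, 0.0, -0.0]
contact_force: [-0.5, 0.1, 0.6]
gripper_width: 85.5
grasp_force: 0.0
```

>>> carry_out:
  motion:
    - [0,0,0,0,0,53,1]
    - [0,0,0,0,0,106,1]
    - [0,0,0,0,0,145,1]
    - [0,0,0,0,0,160,1]
    - [0,0,0,0,0,160,1]

```text
clock: 2.7
position: [511.2, -113.5, 80.4]
ee_rot: [-0.673, 0.74, 0.0, -0.0]
contact_force: [0.7, 0.5, 0.9]
gripper_width: 85.4
grasp_force: 0.0
```

>>> carry_out:
  motion:
    - [0,0,0,0,0,0,-0.2]
    - [0,0,0,0,0,0,-0.2]
    - [0,0,0,0,0,0,-0.2]
    - [0,0,0,0,0,0,-0.2]
    - [0,0,0,0,0,0,-0.2]

```text
clock: 3.32
position: [512.0, -114.3, 81.9]
ee_rot: [-0.672, 0.74, -0.001, 0.001]
contact_force: [-1.6, 2.1, 6.1]
gripper_width: 45.5
grasp_force: 62.4
```

Run:
```python
from h import *
s=read_state();x,y,z=s["position"];print(s["position"],s["gripper_width"],s["grasp_force"],s["contact_force"])
plan([(x,y,z+18,None,-.2,2),(470,70,z+18,None,-.2,6),(470,70,z+18,None,-.2,1),(470,70,z+1,None,-.2,4)])
```

```text
[ 511.95493381 -114.30782352   81.9055004 ] 45.45486488081833 62.39583492279053 [-1.60952477  2.09714653  6.07387666]
[[np.float64(0.0), np.float64(0.0), np.float64(0.0), 0, 0, -9, -0.2], [np.float64(0.0), np.float64(0.0), np.float64(0.0), 0, 0, -18, -0.2], [np.float64(0.0), np.float64(0.0), np.float64(0.0), -30, 10, -18, -0.2], [np.float64(0.0), np.float64(0.0), np.float64(0.0), -60, 20, -18, -0.2], [np.float64(0.0), np.float64(0.0), np.float64(0.0), -90, 30, -18, -0.2]]
[[np.float64(0.0), np.float64(0.0), np.float64(0.0), -30, 10, 0, -0.2], [np.float64(0.0), np.float64(0.0), np.float64(0.0), -60, 19, 0, -0.2], [np.float64(0.0), np.float64(0.0), np.float64(0.0), -89, 29, 0, -0.2], [np.float64(0.0), np.float64(0.0), np.float64(0.0), -89, 29, 0, -0.2], [np.float64(0.0), np.float64(0.0), np.float64(0.0), -89, 29, 4, -0.2]]
[[np.float64(0.0), np.float64(0.0), np.float64(0.0), 0, 0, 4, -0.2], [np.float64(0.0), np.float64(0.0), np.float64(0.0), 0, 0, 9, -0.2], [np.float64(0.0), np.float64(0.0), np.float64(0.0), 0, 0, 13, -0.2]]
end [470.3  69.5  82.8] 3.046
```

>>> carry_out:
  motion:
    - [0,0,0,0,0,-9,-0.2]
    - [0,0,0,0,0,-18,-0.2]
    - [0,0,0,-30,10,-18,-0.2]
    - [0,0,0,-60,20,-18,-0.2]
    - [0,0,0,-90,30,-18,-0.2]

```text
clock: 3.95
position: [489.6, -21.1, 98.6]
ee_rot: [-0.672, 0.74, 0.0, 0.0]
contact_force: [0.4, -0.6, -2.9]
gripper_width: 45.2
grasp_force: 62.0
```

>>> carry_out:
  motion:
    - [0,0,0,-30,10,0,-0.2]
    - [0,0,0,-60,19,0,-0.2]
    - [0,0,0,-89,29,0,-0.2]
    - [0,0,0,-89,29,0,-0.2]
    - [0,0,0,-89,29,4,-0.2]

```text
clock: 4.58
position: [469.8, 69.4, 94.6]
ee_rot: [-0.672, 0.74, -0.0, 0.0]
contact_force: [0.1, 0.2, -3.5]
gripper_width: 45.4
grasp_force: 62.0
```

>>> carry_out:
  motion:
    - [0,0,0,0,0,4,-0.2]
    - [0,0,0,0,0,9,-0.2]
    - [0,0,0,0,0,13,-0.2]
    - [0,0,0,0,0,13,-0.2]

```text
clock: 5.08
position: [469.6, 68.9, 81.9]
ee_rot: [-0.672, 0.74, -0.0, -0.001]
contact_force: [-2.0, -0.9, 4.5]
gripper_width: 45.3
grasp_force: 63.0
```

>>> carry_out:
  motion:
    - [0,0,0,0,0,0,1]
    - [0,0,0,0,0,0,1]
    - [0,0,0,0,0,0,1]
    - [0,0,0,0,0,-50,1]
    - [0,0,0,0,0,-100,1]

```text
clock: 5.7
position: [469.4, 69.4, 182.1]
ee_rot: [-0.672, 0.74, 0.0, -0.001]
contact_force: [-0.2, 1.2, -0.3]
gripper_width: 85.4
grasp_force: 0.0
```

Run:
```python
from h import *
g=get_image("top");cv2.imwrite("pics/top1.png",cv2.resize(g["color"][140:320,220:460],(720,540),interpolation=cv2.INTER_CUBIC))
x,y,z=read_state()["position"];print(x,y,z)
plan([(x,y,220,None,1,1),(561,-4,220,1.744,0,7),(561,-4,220,1.744,0,1),(561,-4,125,1.744,0,4),(561,-4,125,1.744,0,2)])
```

```text
473.54522266543637 70.58719293675377 189.52682729748022
[[np.float64(-0.01), np.float64(0.0), np.float64(0.0), 0, 0, -30, 1], [np.float64(-0.01), np.float64(0.01), np.float64(0.16), 8, -12, -30, 0], [np.float64(-0.01), np.float64(0.01), np.float64(0.33), 16, -24, -30, 0], [np.float64(-0.01), np.float64(0.01), np.float64(0.49), 25, -36, -30, 0], [np.float64(-0.01), np.float64(0.01), np.float64(0.65), 33, -47, -30, 0]]
[[np.float64(0.0), np.float64(0.0), np.float64(0.16), -1, -15, 0, 0], [np.float64(0.0), np.float64(0.0), np.float64(0.33), -1, -29, 0, 0], [np.float64(0.0), np.float64(0.0), np.float64(0.49), -2, -43, 0, 0], [np.float64(0.0), np.float64(0.0), np.float64(0.65), -2, -58, 0, 0], [np.float64(0.0), np.float64(0.0), np.float64(0.65), -2, -58, 0, 0]]
[[np.float64(0.0), np.float64(0.0), np.float64(0.0), 0, 1, 24, 0], [np.float64(0.0), np.float64(0.0), np.float64(0.0), 0, 1, 48, 0], [np.float64(0.0), np.float64(0.0), np.float64(0.0), 0, 1, 71, 0], [np.float64(0.0), np.float64(0.0), np.float64(0.0), 0, 1, 95, 0], [np.float64(0.0), np.float64(0.0), np.float64(0.0), 0, 1, 95, 0]]
[[np.float64(0.0), np.float64(0.0), np.float64(0.0), 0, 0, 0, 0]]
end [560.7  -3.7 125. ] 1.748
```

View pics/top1.png

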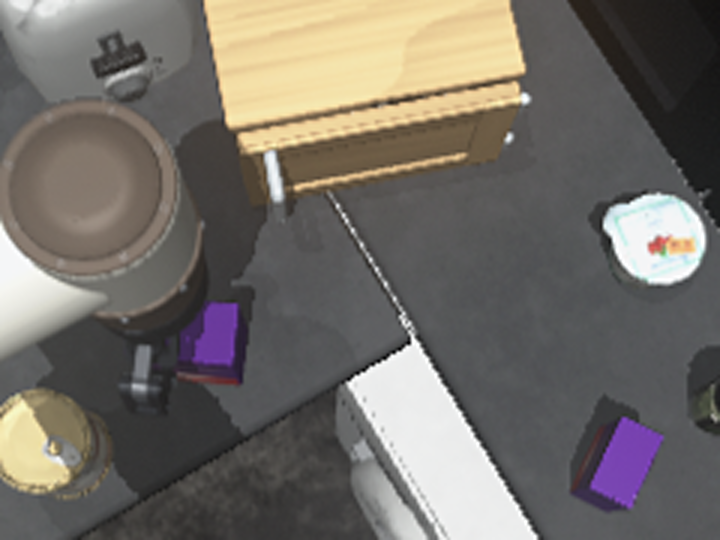

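The packet stands at its new place, partly hidden by the hand. The handle foot at crop (280,215) maps to (313,212), which matches the predicted handle.

>>> carry_out:
  motion:
    - [0,0,0,0,0,-38,1]
    - [0,0,0.16,8,-12,-38,0]
    - [0,0,0.33,17,-25,-38,0]
    - [0,0,0.49,25,-38,-38,0]
    - [0,0,0.65,33,-50,-38,0]

```text
clock: 6.38
position: [516.6, 31.6, 219.1]
ee_rot: [-0.398, 0.917, 0.0, 0.0]
contact_force: [0.4, 0.4, -0.0]
gripper_width: 42.6
grasp_force: 0.0
```

>>> carry_out:
  motion:
    - [0,0,0.16,-1,-15,0,0]
    - [0,0,0.33,-1,-29,0,0]
    - [0,0,0.49,-2,-43,0,0]
    - [0,0,0.65,-2,-58,0,0]
    - [0,0,0.65,-2,-58,0,0]

```text
clock: 7.0
position: [560.5, -6.4, 218.7]
ee_rot: [-0.088, 0.996, -0.0, -0.0]
contact_force: [0.4, 0.1, 0.3]
gripper_width: 42.5
grasp_force: 0.0
```

Run:
```python
from h import *
s=read_state();print(s["position"],s["joints"],s["gripper_width"],yawof(R.from_quat(s["ee_rot"])))
plan([(561.5,-4,220,1.744,0,1),(561.5,-4,125,1.744,0,4)])
```

```text
[560.50072377  -6.43829026 218.70669629] [ 2.77585828e-01  2.96778668e-01 -1.92902689e-01 -4.60213462e-05
 -1.08163485e+00 -1.67292639e+00] 42.5375598465138 1.7462304639476736
[[np.float64(0.0), np.float64(0.0), np.float64(0.0), -1, 2, -1, 0], [np.float64(0.0), np.float64(0.0), np.float64(0.0), -1, 2, 22, 0], [np.float64(0.0), np.float64(0.0), np.float64(0.0), -1, 2, 46, 0], [np.float64(0.0), np.float64(0.0), np.float64(0.0), -1, 2, 70, 0], [np.float64(0.0), np.float64(0.0), np.float64(0.0), -1, 2, 94, 0]]
end [561.1  -4.3 124.7] 1.746
```

>>> carry_out:
  motion:
    - [0,0,0,-1,2,22,0]
    - [0,0,0,-1,2,46,0]
    - [0,0,0,-1,2,70,0]
    - [0,0,0,-1,2,94,0]
    - [0,0,0,-1,2,94,0]

```text
clock: 7.62
position: [559.1, -3.8, 123.6]
ee_rot: [-0.088, 0.996, -0.0, -0.002]
contact_force: [-0.1, -0.7, 0.3]
gripper_width: 42.5
grasp_force: 0.0
```

>>> carry_out:
  motion:
    - [0,0,0,0,0,0,-1]
    - [0,0,0,0,0,0,-1]
    - [0,0,0,0,0,0,-1]
    - [0,0,0,0,0,0,-1]
    - [0,0,0,0,0,0,-1]

```text
clock: 8.25
position: [561.8, -4.9, 126.8]
ee_rot: [-0.088, 0.996, -0.001, 0.001]
contact_force: [0.6, -4.8, 0.4]
gripper_width: 8.8
grasp_force: 58.4
```

```bash
cat >> h.py <<'E'
H=np.array([642.,-179.5]); Y0=.173
def hp(th):  # handle world xy at door angle th
    c,s=np.cos(Y0+th),np.sin(Y0+th); return H+np.array([[c,-s],[s,c]])@[-49,187]
def arc(a,b,z,n,o,off=(0,0),**k):
    return [(*(hp(t)+off),z,np.pi/2+Y0+t,o,1) for t in a+(b-a)*np.arange(1,n+1)/n]
E
python3 - <<'E'
from h import *
s=read_state();print(s["position"],s["gripper_width"],s["grasp_force"],s["contact_force"],yawof(R.from_quat(s["ee_rot"])),hp(0))
off=s["position"][:2]-hp(0)
plan(arc(0,.24,s["position"][2],4,-1,off)+arc(.24,1.2,s["position"][2],11,-1,off))
E
```

```text
[561.75664962  -4.86272197 126.76991981] 8.798908251673838 58.38814817368984 [ 0.55642498 -4.7883444   0.36846781] 1.7463295924442095 [561.54156438  -3.72616766]
[[np.float64(0.0), np.float64(0.0), np.float64(-0.06), 11, -3, 0, -1], [np.float64(0.0), np.float64(0.0), np.float64(-0.12), 22, -7, 0, -1], [np.float64(0.0), np.float64(0.0), np.float64(-0.18), 33, -12, 0, -1], [np.float64(0.0), np.float64(0.0), np.float64(-0.24), 43, -17, 0, -1], [np.float64(0.0), np.float64(0.0), np.float64(-0.32), 58, -26, 0, -1]]
[[np.float64(0.0), np.float64(0.0), np.float64(-0.09), 16, -5, 0, -1], [np.float64(0.0), np.float64(0.0), np.float64(-0.18), 31, -11, 0, -1], [np.float64(0.0), np.float64(0.0), np.float64(-0.27), 46, -19, 0, -1], [np.float64(0.0), np.float64(0.0), np.float64(-0.35), 60, -28, 0, -1], [np.float64(0.0), np.float64(0.0), np.float64(-0.44), 74, -38, 0, -1]]
[[np.float64(0.0), np.float64(0.0), np.float64(-0.09), 16, -5, 0, -1], [np.float64(0.0), np.float64(0.0), np.float64(-0.18), 32, -12, 0, -1], [np.float64(0.0), np.float64(0.0), np.float64(-0.26), 47, -19, 0, -1], [np.float64(0.0), np.float64(0.0), np.float64(-0.35), 61, -28, 0, -1], [np.float64(0.0), np.float64(0.0), np.float64(-0.44), 74, -39, 0, -1]]
end [ 449.6 -191.9  126.6] 2.946
```

>>> carry_out:
  motion:
    - [0,0,-0.06,11,-3,0,-1]
    - [0,0,-0.12,22,-7,0,-1]
    - [0,0,-0.18,33,-12,0,-1]
    - [0,0,-0.24,43,-17,0,-1]
    - [0,0,-0.32,58,-26,0,-1]

```text
clock: 8.88
position: [509.9, -39.8, 126.8]
ee_rot: [-0.247, 0.969, -0.001, 0.003]
contact_force: [5.1, -4.3, -1.4]
gripper_width: 9.2
grasp_force: 59.1
```

Run:
```python
from h import *
s=read_state();off=np.array([561.76,-4.86])-hp(0);y=yawof(R.from_quat(s["ee_rot"]));print(s["position"],hp(.327)+off,y-1.744,s["gripper_width"],s["contact_force"])
plan(arc(.327,1.2,s["position"][2],13,-1,off),start=(*(hp(.327)+off),s["position"][2],np.pi/2+Y0+.327))
```

```text
[509.9341316  -39.84471637 126.77914298] [509.56431437 -40.01774466] 0.3255735852918862 9.170853248403763 [ 5.1134496  -4.30506323 -1.43952912]
[[np.float64(0.0), np.float64(0.0), np.float64(-0.07), 12, -4, 0, -1], [np.float64(0.0), np.float64(0.0), np.float64(-0.13), 25, -8, 0, -1], [np.float64(0.0), np.float64(0.0), np.float64(-0.2), 36, -14, 0, -1], [np.float64(0.0), np.float64(0.0), np.float64(-0.27), 48, -20, 0, -1], [np.float64(0.0), np.float64(0.0), np.float64(-0.34), 59, -27, 0, -1]]
[[np.float64(0.0), np.float64(0.0), np.float64(-0.06), 12, -3, 0, -1], [np.float64(0.0), np.float64(0.0), np.float64(-0.13), 24, -8, 0, -1], [np.float64(0.0), np.float64(0.0), np.float64(-0.2), 36, -13, 0, -1], [np.float64(0.0), np.float64(0.0), np.float64(-0.26), 48, -19, 0, -1], [np.float64(0.0), np.float64(0.0), np.float64(-0.33), 59, -26, 0, -1]]
[[np.float64(0.0), np.float64(0.0), np.float64(-0.07), 12, -4, 0, -1], [np.float64(0.0), np.float64(0.0), np.float64(-0.14), 24, -8, 0, -1], [np.float64(0.0), np.float64(0.0), np.float64(-0.2), 36, -14, 0, -1]]
end [ 449.6 -191.9  126.8] 2.941
```

>>> carry_out:
  motion:
    - [0,0,-0.07,12,-4,0,-1]
    - [0,0,-0.13,25,-8,0,-1]
    - [0,0,-0.2,36,-14,0,-1]
    - [0,0,-0.27,48,-20,0,-1]
    - [0,0,-0.34,59,-27,0,-1]

```text
clock: 9.5
position: [470.9, -91.7, 126.8]
ee_rot: [-0.407, 0.913, -0.001, 0.003]
contact_force: [4.1, -0.7, -3.1]
gripper_width: 8.9
grasp_force: 59.3
```

>>> carry_out:
  motion:
    - [0,0,-0.06,12,-3,0,-1]
    - [0,0,-0.13,24,-8,0,-1]
    - [0,0,-0.2,36,-13,0,-1]
    - [0,0,-0.26,48,-19,0,-1]
    - [0,0,-0.33,59,-26,0,-1]

```text
clock: 10.12
position: [451.3, -152.9, 126.8]
ee_rot: [-0.551, 0.834, -0.002, 0.003]
contact_force: [4.7, -0.0, -2.8]
gripper_width: 8.5
grasp_force: 59.4
```

>>> carry_out:
  motion:
    - [0,0,-0.06,11,-3,0,-1]
    - [0,0,-0.11,20,-6,0,-1]
    - [0,0,-0.16,29,-10,0,-1]
    - [0,0,-0.2,36,-14,0,-1]
    - [0,0,-0.2,36,-14,0,-1]

```text
clock: 10.75
position: [449.6, -191.5, 126.7]
ee_rot: [-0.631, 0.776, -0.002, 0.002]
contact_force: [3.6, 0.3, 1.2]
gripper_width: 8.7
grasp_force: 59.6
```

Run:
```python
from h import *
s=read_state();print(s["position"],hp(1.2),yawof(R.from_quat(s["ee_rot"]))-1.744,s["gripper_width"],s["contact_force"],s["joints"])
```

```text
[ 449.61955932 -191.52264169  126.72089745] [ 449.0171799  -190.79739561] 1.1916900692924124 8.701008331085616 [3.58631664 0.33249689 1.19030024] [-6.92927204e-02  2.81175519e-01 -4.86663152e-01  6.53229557e-04
 -7.97569851e-01 -1.37064121e-01]
```

>>> carry_out:
  motion:
    - [0,0,0,0,0,0,0]
    - [0,0,0,0,0,0,0]
    - [0,0,0,0,0,0,0]
    - [0,0,0,0,0,-40,0]
    - [0,0,0,0,0,-75,0]

```text
clock: 11.38
position: [447.1, -191.1, 201.1]
ee_rot: [-0.631, 0.776, 0.0, -0.001]
contact_force: [0.7, 0.2, 0.0]
gripper_width: 42.8
grasp_force: 0.0
```

Run:
```python
from h import *
s=read_state();print(s["position"],s["gripper_width"])
g=get_image("top");cv2.imwrite("pics/top2.png",cv2.resize(g["color"][140:340,300:540],(720,600),interpolation=cv2.INTER_CUBIC))
plan([(417,-344,202,None,1,4),(417,-344,202,None,1,1),(417,-344,77,None,1,4),(417,-344,77,None,1,1)],start=(449.6,-191.5,202,2.936))
```

```text
[ 447.05361563 -191.08139342  201.08598184] 42.801160986375635
[[np.float64(0.0), np.float64(0.0), np.float64(0.0), 39, 0, 0, 1], [np.float64(0.0), np.float64(0.0), np.float64(0.0), 78, 0, 0, 1], [np.float64(0.0), np.float64(0.0), np.float64(0.0), 117, 1, 0, 1], [np.float64(0.0), np.float64(0.0), np.float64(0.0), 156, 1, 0, 1], [np.float64(0.0), np.float64(0.0), np.float64(0.0), 156, 1, 0, 1]]
[[np.float64(0.0), np.float64(0.0), np.float64(0.0), 0, 0, 31, 1], [np.float64(0.0), np.float64(0.0), np.float64(0.0), 0, 0, 62, 1], [np.float64(0.0), np.float64(0.0), np.float64(0.0), 0, 0, 94, 1], [np.float64(0.0), np.float64(0.0), np.float64(0.0), 0, 0, 125, 1], [np.float64(0.0), np.float64(0.0), np.float64(0.0), 0, 0, 125, 1]]
end [ 416.8 -344.    77. ] 2.936
```

View pics/top2.png

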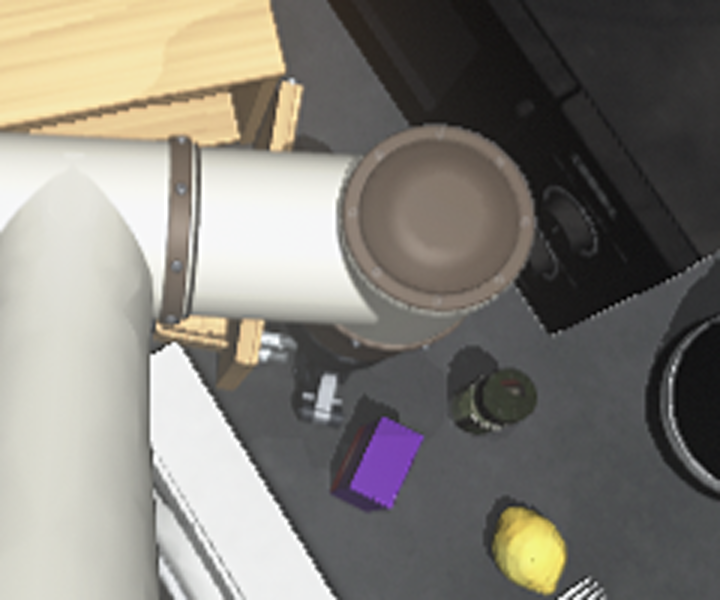

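Run:
```python
from h import *
g=get_image("top");s=get_image("scene")
c=at(g,485,250,0); d=at(g,388,103,0); print("mw base corner",c,"left",d)
print("scene proj of corner at heights",[proj(s,[[c[0],c[1],z]]).round().tolist() for z in (0,150,200,250,300)])
print("scene proj of left",[proj(s,[[d[0],d[1],z]]).round().tolist() for z in (0,200,250,300)])
for z in(300,400,500): print(z,at(g,446,212,z))
n=np.array([c[0]-d[0],c[1]-d[1]]);n/=np.linalg.norm(n);print("dist jar to mw front line",abs(n[0]*(-344-c[1])-n[1]*(417-c[0])), "along",np.dot(n,[417-c[0],-344-c[1]]))
```

```text
mw base corner [ 481.54961211 -418.16057704    0.        ] left [ 868.20689837 -197.02624021    0.        ]
scene proj of corner at heights [[[463.0, 337.0]], [[476.0, 295.0]], [[480.0, 280.0]], [[485.0, 263.0]], [[490.0, 246.0]]]
scene proj of left [[[444.0, 226.0]], [[456.0, 172.0]], [[459.0, 157.0]], [[462.0, 141.0]]]
300 [ 504.55533843 -251.63300252  300.        ]
400 [ 480.295916  -225.6801315  400.       ]
500 [ 456.03649357 -199.72726049  500.        ]
dist jar to mw front line 96.4220109692067 along 19.215603319295607
```

>>> carry_out:
  motion:
    - [0,0,0,39,0,0,0.7]
    - [0,0,0,78,0,0,0.7]
    - [0,0,0,117,1,0,0.7]
    - [0,0,0,156,1,0,0.7]
    - [0,0,0,156,1,0,0.7]

```text
clock: 12.15
position: [413.2, -345.0, 198.6]
ee_rot: [-0.629, 0.777, 0.001, -0.001]
contact_force: [-0.7, -0.1, 0.6]
gripper_width: 72.6
grasp_force: 0.0
```

>>> carry_out:
  motion:
    - [0,0,0,0,0,31,0.7]
    - [0,0,0,0,0,62,0.7]
    - [0,0,0,0,0,94,0.7]
    - [0,0,0,0,0,125,0.7]
    - [0,0,0,0,0,125,0.7]

```text
clock: 12.78
position: [412.5, -342.0, 72.6]
ee_rot: [-0.631, 0.776, 0.003, -0.002]
contact_force: [0.3, -0.0, 0.3]
gripper_width: 72.9
grasp_force: 0.0
```

>>> carry_out:
  motion:
    - [0,0,0,0,0,0,-0.3]
    - [0,0,0,0,0,0,-0.3]
    - [0,0,0,0,0,0,-0.3]
    - [0,0,0,0,0,0,-0.3]

```text
clock: 13.28
position: [415.8, -344.2, 76.9]
ee_rot: [-0.631, 0.776, -0.002, 0.001]
contact_force: [1.2, 0.9, 6.7]
gripper_width: 39.1
grasp_force: 60.2
```

Run:
```python
from h import *
th=1.2
c,s_=np.cos(Y0+th),np.sin(Y0+th); n=np.array([c,s_]); d=np.array([-s_,c])
s=read_state();print(s["position"],s["gripper_width"],s["grasp_force"],s["contact_force"],yawof(R.from_quat(s["ee_rot"])),s["joints"])
J=H+(112.5+43)*d+25.5*n; print("target",J,"d yaw",np.arctan2(d[1],d[0]))
x,y,z=s["position"]
plan([(x,y,z+145,None,-.3,4),(*J,z+145,np.arctan2(d[1],d[0]),-.3,6),(*J,z+145,None,-.3,2)])
```

```text
[ 415.78618816 -344.18478077   76.87931362] 39.09296632098335 60.16654024933814 [1.15657364 0.93265239 6.69562583] 2.936118370237631 [-3.90673867e-01  4.25866391e-01 -4.15701794e-01  6.11959677e-04
 -7.25542265e-01  1.84740589e-01]
target [ 494.54292113 -123.94003337] d yaw 2.943796326794897
[[np.float64(0.0), np.float64(0.0), np.float64(0.0), 0, 0, -36, -0.3], [np.float64(0.0), np.float64(0.0), np.float64(0.0), 0, 0, -72, -0.3], [np.float64(0.0), np.float64(0.0), np.float64(0.0), 0, 0, -109, -0.3], [np.float64(0.0), np.float64(0.0), np.float64(0.0), 0, -1, -145, -0.3], [np.float64(0.0), np.float64(0.0), np.float64(0.0), -38, -6, -145, -0.3]]
[[np.float64(0.0), np.float64(0.0), np.float64(0.0), -39, -5, 0, -0.3], [np.float64(0.0), np.float64(0.0), np.float64(0.0), -78, -11, 0, -0.3], [np.float64(0.0), np.float64(0.0), np.float64(-0.01), -116, -16, 0, -0.3], [np.float64(0.0), np.float64(0.0), np.float64(-0.01), -155, -21, 0, -0.3], [np.float64(0.0), np.float64(0.0), np.float64(-0.01), -194, -27, 0, -0.3]]
[[np.float64(0.0), np.float64(0.0), np.float64(0.0), 0, 0, 0, -0.3], [np.float64(0.0), np.float64(0.0), np.float64(0.0), 0, 0, 0, -0.3]]
end [ 495.  -123.5  221.7] 2.946
```

>>> carry_out:
  motion:
    - [0,0,0,0,0,-30,-0.3]
    - [0,0,0,0,0,-75,-0.3]
    - [0,0,0,0,0,-120,-0.3]
    - [0,0,0,0,0,-160,-0.3]
    - [0,0,0,0,0,-180,-0.3]

```text
clock: 13.9
position: [414.5, -343.7, 257.5]
ee_rot: [-0.631, 0.776, -0.001, 0.001]
contact_force: [0.3, -0.5, -1.5]
gripper_width: 40.1
grasp_force: 60.2
```

```bash
cat > rk.py <<'E'
from h import *
def dr(th): 
    c,s_=np.cos(Y0+th),np.sin(Y0+th); return np.array([c,s_]),np.array([-s_,c])
def door(x,y,z,th):
    n,d=dr(th); return [*(H+y*d+x*n),z]   # x along inner normal from hinge plane, y along door
E
python3 - <<'E'
from rk import *
s=read_state();print(s["position"],s["gripper_width"],s["grasp_force"])
g=get_image("top");a=g["color"][180:320,290:470];b=get_image("scene")["color"][200:340,330:460]
cv2.imwrite("pics/p3.png",cv2.resize(a,None,fx=4,fy=4,interpolation=cv2.INTER_CUBIC))
for n,x,y,z in [("door free outer top",-17,209,160),("free inner top",-1,209,160),("hinge outer",-17,0,160),("lip free top",55.5,180,86),("rack end free",25.5,180,70),("lip hinge end",55.5,45,86)]:
    print(n,((proj(g,[door(x,y,z,1.2)])[0]-[290,180])*4).round())
E
```

```text
[ 414.49618463 -343.67334258  257.50806064] 40.053170913865294 60.248085785860894
door free outer top [379. 327.]
free inner top [348. 322.]
hinge outer [442. -51.]
lip free top [244. 271.]
rack end free [295. 285.]
lip hinge end [286.  44.]
```

View pics/p3.png

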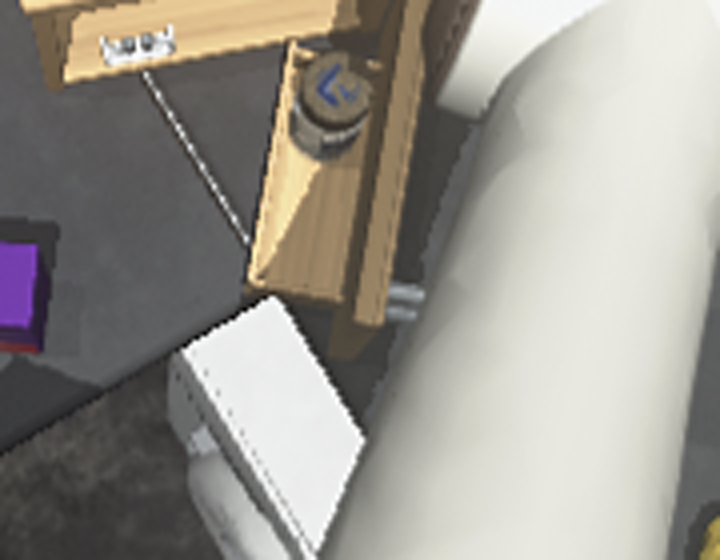

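The view shows the open door with its free top corners at crop (384,326) and (356,322). The rack jar's cap is at (335,88), and the free half of the rack is empty. The predicted points are about 1 px off, so I'll fit the hinge and angle.

Run:
```python
from rk import *
import rk
from scipy.optimize import least_squares
g=get_image("top"); 
def P(v,x,y,z):
    a=Y0+v[2]; n=np.array([np.cos(a),np.sin(a)]); d=np.array([-n[1],n[0]])
    return (proj(g,[[*(H+v[:2]+y*d+x*n),z]])[0]-[290,180])*4
obs=[(-17,209,160,384,326),(-1,209,160,356,322),(55.5,42,86,288,40),(55.5,184,86,248,284)]
def res(v):
    r=[]
    for x,y,z,u,w in obs: r+=list(P(v,x,y,z)-[u,w])
    for x,u in((-17,430),(-1,404)):
        a,b=P(v,x,209,160),P(v,x,90,160); t=(0-a[1])/(b[1]-a[1]); r.append(a[0]+t*(b[0]-a[0])-u)
    return np.r_[np.array(r)/2,v[:2]/3]
f=least_squares(res,[0,0,1.2]); v=f.x; print(v,(f.fun*2).round(1))
im=cv2.resize(g["color"][180:320,290:470],None,fx=4,fy=4,interpolation=cv2.INTER_CUBIC)
L=lambda pts,c:cv2.polylines(im,[np.array([P(v,*p) for p in pts]).round().astype(int)],True,c,1)
L([(-17,209,160),(-1,209,160),(-1,60,160),(-17,60,160)],(0,0,255)); L([(55.5,41,86),(55.5,184,86),(51.5,184,86),(51.5,41,86)],(0,255,0))
L([(-.5,180,40),(51.5,180,40),(51.5,45,40),(-.5,45,40)],(255,0,0))
cv2.imwrite("pics/p4.png",im[:400,150:500].repeat(1,0)); 
a=Y0+v[2]; n=np.array([np.cos(a),np.sin(a)]); d=np.array([-n[1],n[0]]); print("jar target",H+v[:2]+(112.5+43)*d+25.5*n,np.arctan2(d[1],d[0]))
```

```text
[0.33572205 1.17896584 1.22285415] [ 1.7  1.6 -0.8  0.6 -2.1  0.5 -0.  -3.1  2.8 -1.5  0.2  0.8]
jar target [ 493.64748553 -126.1452896 ] 2.9666504769800714
```

View pics/p4.png

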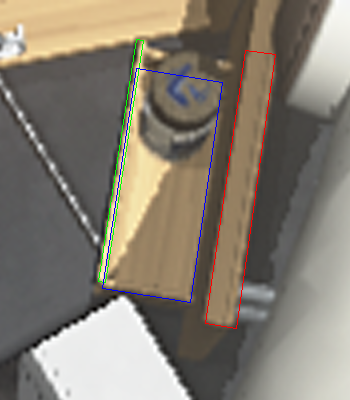

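Run:
```python
from h import *
s=read_state();print(s["position"],yawof(R.from_quat(s["ee_rot"])))
plan([(496.6,-126.5,257,2.967,-.3,6),(496.6,-126.5,257,2.967,-.3,1),(496.6,-126.5,185,2.967,-.3,3)])
```

```text
[ 414.29056228 -343.42072926  255.52220699] 2.9351111280849596
[[np.float64(0.0), np.float64(0.0), np.float64(-0.01), -38, -6, 0, -0.3], [np.float64(0.0), np.float64(0.0), np.float64(-0.01), -76, -12, 0, -0.3], [np.float64(0.0), np.float64(0.0), np.float64(-0.02), -115, -18, -1, -0.3], [np.float64(0.0), np.float64(0.0), np.float64(-0.02), -153, -24, -1, -0.3], [np.float64(0.0), np.float64(0.0), np.float64(-0.03), -191, -30, -1, -0.3]]
[[np.float64(0.0), np.float64(0.0), np.float64(0.0), -38, -7, 0, -0.3], [np.float64(0.0), np.float64(0.0), np.float64(0.0), -38, -7, 0, -0.3], [np.float64(0.0), np.float64(0.0), np.float64(0.0), -38, -7, 24, -0.3], [np.float64(0.0), np.float64(0.0), np.float64(0.0), -38, -7, 48, -0.3], [np.float64(0.0), np.float64(0.0), np.float64(0.0), -38, -7, 72, -0.3]]
end [ 496.5 -126.4  184.7] 2.965
```

>>> carry_out:
  motion:
    - [0,0,-0.01,-38,-6,0,-0.3]
    - [0,0,-0.01,-76,-12,0,-0.3]
    - [0,0,-0.02,-115,-18,-1,-0.3]
    - [0,0,-0.02,-153,-24,-1,-0.3]
    - [0,0,-0.03,-191,-30,-1,-0.3]

```text
clock: 14.68
position: [482.1, -161.4, 254.1]
ee_rot: [-0.642, 0.767, 0.002, -0.001]
contact_force: [0.2, -0.5, -1.1]
gripper_width: 39.7
grasp_force: 60.3
```

>>> carry_out:
  motion:
    - [0,0,0,-38,-7,0,-0.3]
    - [0,0,0,-38,-7,0,-0.3]
    - [0,0,0,-38,-7,24,-0.3]
    - [0,0,0,-38,-7,48,-0.3]
    - [0,0,0,-38,-7,48,-0.3]

```text
clock: 15.3
position: [494.1, -127.1, 205.3]
ee_rot: [-0.642, 0.767, 0.003, -0.003]
contact_force: [-0.5, 0.4, -0.0]
gripper_width: 39.8
grasp_force: 60.4
```

Run:
```python
from h import *
s=read_state();print(s["position"],yawof(R.from_quat(s["ee_rot"])),s["gripper_width"])
a=get_image("top")["color"][180:300,300:440];b=get_image("scene")["color"][200:320,330:470]
cv2.imwrite("pics/p5.png",np.vstack([cv2.resize(i,(700,600),interpolation=cv2.INTER_CUBIC) for i in (a,)]))
s=read_state();print(s["position"])
plan([(496.6,-126.5,160,2.967,-.3,2),(496.6,-126.5,119,2.967,-.3,6)])
```

```text
[ 494.13698704 -127.09467284  205.29298684] 2.964394910823336 39.76450649266026
[ 496.34634306 -127.15893562  208.16049376]
[[np.float64(0.0), np.float64(0.0), np.float64(0.0), 0, 0, 24, -0.3], [np.float64(0.0), np.float64(0.0), np.float64(0.0), -1, 0, 48, -0.3], [np.float64(0.0), np.float64(0.0), np.float64(0.0), -1, 0, 55, -0.3], [np.float64(0.0), np.float64(0.0), np.float64(0.0), -1, 0, 62, -0.3], [np.float64(0.0), np.float64(0.0), np.float64(0.0), -1, 0, 69, -0.3]]
[[np.float64(0.0), np.float64(0.0), np.float64(0.0), 0, 0, 6, -0.3], [np.float64(0.0), np.float64(0.0), np.float64(0.0), 0, 0, 13, -0.3], [np.float64(0.0), np.float64(0.0), np.float64(0.0), 0, 0, 20, -0.3]]
end [ 496.4 -126.2  119.2] 2.965
```

View pics/p5.png

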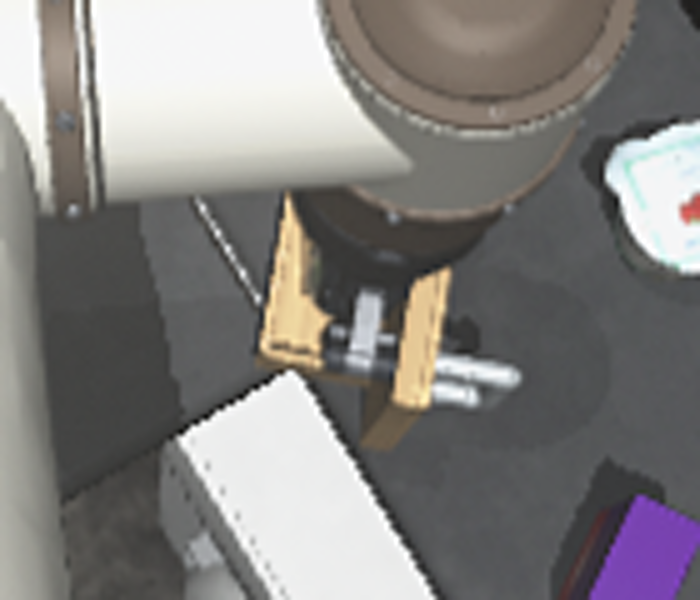

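The hand with the jar is over the rack's free end: finger at crop (365,330), lip corner (262,345), door free corner (410,400). Next I'll descend to just above the lip and let the arm settle.

>>> carry_out:
  motion:
    - [0,0,0,0,0,15,-0.3]
    - [0,0,0,0,0,28,-0.3]
    - [0,0,0,0,0,34,-0.3]
    - [0,0,0,0,0,34,-0.3]
    - [0,0,0,0,0,34,-0.3]

```text
clock: 16.02
position: [496.9, -126.6, 174.6]
ee_rot: [-0.642, 0.766, -0.0, 0.0]
contact_force: [-0.2, 0.4, -1.3]
gripper_width: 39.7
grasp_force: 60.4
```

Run:
```python
from h import *
s=read_state();print(s["position"],yawof(R.from_quat(s["ee_rot"])),s["contact_force"])
plan([(496.6,-126.5,s["position"][2],2.967,-.3,1),(496.6,-126.5,119,2.967,-.3,8)])
```

```text
[ 496.87371453 -126.62759836  174.61393377] 2.965801846869377 [-0.23490633  0.4229458  -1.31052213]
[[np.float64(0.0), np.float64(0.0), np.float64(0.0), 0, 0, 0, -0.3], [np.float64(0.0), np.float64(0.0), np.float64(0.0), 0, 0, 7, -0.3], [np.float64(0.0), np.float64(0.0), np.float64(0.0), 0, 0, 14, -0.3], [np.float64(0.0), np.float64(0.0), np.float64(0.0), 0, 0, 21, -0.3], [np.float64(0.0), np.float64(0.0), np.float64(0.0), 0, 0, 28, -0.3]]
[[np.float64(0.0), np.float64(0.0), np.float64(0.0), 0, 0, 7, -0.3], [np.float64(0.0), np.float64(0.0), np.float64(0.0), 0, 0, 14, -0.3], [np.float64(0.0), np.float64(0.0), np.float64(0.0), 0, 0, 21, -0.3], [np.float64(0.0), np.float64(0.0), np.float64(0.0), 0, 0, 28, -0.3]]
end [ 496.9 -126.6  118.6] 2.966
```

>>> carry_out:
  motion:
    - [0,0,0,0,0,6,-0.3]
    - [0,0,0,0,0,12,-0.3]
    - [0,0,0,0,0,18,-0.3]
    - [0,0,0,0,0,22,-0.3]
    - [0,0,0,0,0,24,-0.3]

```text
clock: 16.65
position: [496.4, -126.6, 149.9]
ee_rot: [-0.642, 0.767, 0.0, -0.0]
contact_force: [0.4, 0.5, -1.1]
gripper_width: 39.5
grasp_force: 60.4
```

>>> carry_out:
  motion:
    - [0,0,0,0,0,7,-0.3]
    - [0,0,0,0,0,14,-0.3]
    - [0,0,0,0,0,21,-0.3]
    - [0,0,0,0,0,27,-0.3]
    - [0,0,0,0,0,30,-0.3]

```text
clock: 17.27
position: [496.4, -126.6, 119.8]
ee_rot: [-0.642, 0.767, 0.0, -0.0]
contact_force: [0.3, 0.6, -1.7]
gripper_width: 39.6
grasp_force: 60.4
```

>>> carry_out:
  motion:
    - [0,0,0,0,0,1,-0.3]
    - [0,0,0,0,0,2,-0.3]
    - [0,0,0,0,0,2,-0.3]

```text
clock: 17.65
position: [496.6, -126.6, 118.5]
ee_rot: [-0.642, 0.766, -0.0, 0.0]
contact_force: [-0.1, -1.0, -0.7]
gripper_width: 39.7
grasp_force: 60.4
```

>>> carry_out:
  motion:
    - [0,0,0,0,0,1,-0.3]
    - [0,0,0,0,0,2,-0.3]
    - [0,0,0,0,0,2,-0.3]

```text
clock: 18.02
position: [496.7, -126.7, 116.8]
ee_rot: [-0.642, 0.766, -0.0, 0.0]
contact_force: [-2.0, 0.3, 2.8]
gripper_width: 39.5
grasp_force: 60.7
```

>>> carry_out:
  motion:
    - [0,0,0,0,0,0,0.05]
    - [0,0,0,0,0,0,0.15]
    - [0,0,0,0,0,0,0.25]
    - [0,0,0,0,0,0,0.25]
    - [0,0,0,0,0,0,0.25]

```text
clock: 18.65
position: [496.5, -126.6, 116.3]
ee_rot: [-0.642, 0.767, 0.0, -0.0]
contact_force: [1.0, 0.5, -0.4]
gripper_width: 53.5
grasp_force: 0.0
```

>>> carry_out:
  motion:
    - [0,0,0,0,0,-12,0.25]
    - [0,0,0,0,0,-30,0.25]
    - [0,0,0,0,0,-60,0.25]
    - [0,0,0,0,0,-90,0.25]
    - [0,0,0,0,0,-110,0.25]

```text
clock: 19.27
position: [497.1, -126.7, 228.9]
ee_rot: [-0.642, 0.766, -0.001, 0.001]
contact_force: [-0.5, -0.3, 0.0]
gripper_width: 53.2
grasp_force: 0.0
```

Run:
```python
from h import *
s=read_state();print(s["position"],s["gripper_width"],s["contact_force"])
H+= [.34,1.18]; th=1.223
x,y=496.7,-126.7; h=hp(th); print("handle",h)
plan([(*h,227,None,.25,3),(*h,227,th+Y0+np.pi/2,0,1)],start=(x,y,227,2.966))
```

```text
[ 497.07308875 -126.70420762  228.93675543] 53.18761881733655 [-0.5401987  -0.25976328  0.03293587]
handle [ 449.6680388  -194.05262112]
[[np.float64(0.0), np.float64(0.0), np.float64(0.0), 25, 12, 0, 0.25], [np.float64(0.0), np.float64(0.0), np.float64(0.0), 50, 23, 0, 0.25], [np.float64(0.0), np.float64(0.0), np.float64(0.0), 75, 35, 0, 0.25], [np.float64(0.0), np.float64(0.0), np.float64(0.0), 75, 35, 0, 0]]
end [ 449.1 -194.4  227. ] 2.966
```

>>> carry_out:
  motion:
    - [0,0,0,25,12,0,0.25]
    - [0,0,0,50,23,0,0.25]
    - [0,0,0,75,35,0,0.1]
    - [0,0,0,75,35,0,0.1]
    - [0,0,0,75,35,0,0.1]

```text
clock: 19.9
position: [449.3, -194.2, 226.9]
ee_rot: [-0.642, 0.767, -0.0, 0.0]
contact_force: [0.2, 0.4, -0.3]
gripper_width: 47.2
grasp_force: 0.0
```

>>> carry_out:
  motion:
    - [0,0,0,0,0,30,0.1]
    - [0,0,0,0,0,60,0.1]
    - [0,0,0,0,0,85,0.1]
    - [0,0,0,0,0,100,0.1]
    - [0,0,0,0,0,100,0.1]

```text
clock: 20.52
position: [448.8, -193.7, 125.4]
ee_rot: [-0.643, 0.766, 0.001, -0.001]
contact_force: [-0.3, -0.5, 0.6]
gripper_width: 47.1
grasp_force: 0.0
```

>>> carry_out:
  motion:
    - [0,0,0,0,0,0,-0.3]
    - [0,0,0,0,0,0,-0.6]
    - [0,0,0,0,0,0,-1]
    - [0,0,0,0,0,0,-1]
    - [0,0,0,0,0,0,-1]

```text
clock: 21.15
position: [449.2, -194.5, 127.1]
ee_rot: [-0.642, 0.766, -0.0, 0.0]
contact_force: [-2.7, 0.1, 6.1]
gripper_width: 8.7
grasp_force: 58.6
```

Run:
```python
from h import *
s=read_state();p=s["position"];print(p,s["gripper_width"],s["grasp_force"],s["contact_force"],yawof(R.from_quat(s["ee_rot"])))
from scipy.optimize import minimize_scalar
# original grasp: pull started at (561.76,-4.86); door angle now from bar position relative to that arc
th=minimize_scalar(lambda t:np.sum((hp(t)-p[:2])**2),bounds=(.9,1.4),method="bounded").x; print(th,hp(th)-p[:2])
a=np.arctan2(*(p[:2]-H)[::-1])-np.arctan2(*(np.array([561.76,-4.86])-H)[::-1]);print("rot from start",a, np.linalg.norm(p[:2]-H))
g=get_image("top");cv2.imwrite("pics/p6.png",np.hstack([cv2.resize(i,(400,500),interpolation=cv2.INTER_CUBIC) for i in (g["color"][170:295,310:410],get_image("scene")["color"][200:325,340:440])]))
```

```text
[ 449.16258601 -194.51468262  127.13919261] 8.742382735227375 58.62502187490463 [-2.72412446  0.11494434  6.07534956] 2.9660151443927436
1.2192323018067242 [0.1075447  0.00810125]
rot from start -5.065376392027936 193.42106639993713
```

View pics/p6.png

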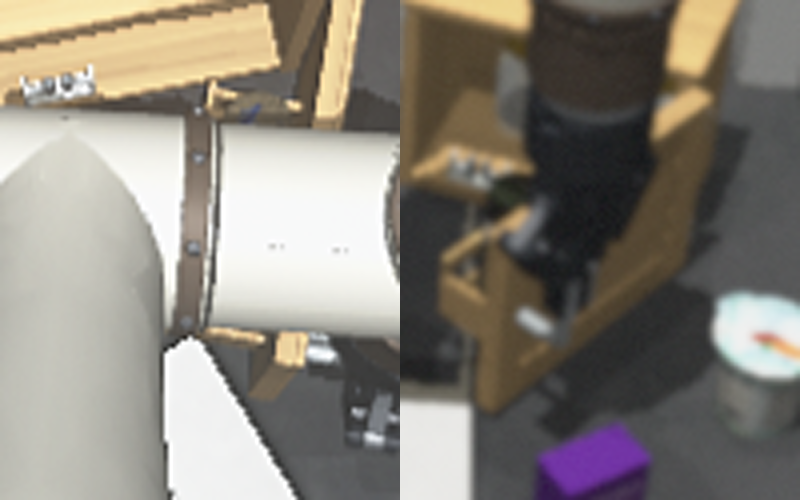

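Run:
```python
from h import *
z=127
off=np.array([561.76,-4.86])-hp(0); p0=np.array([449.16,-194.51])
a=arc(1.2185,.1,z,20,-1); 
# blend offset from current to original offset
o0=p0-hp(1.2185)
G=[(*(np.array(r[:2])+o0+(off-o0)*(i+1)/20),*r[2:]) for i,r in enumerate(a)]
G+=arc(.1,0,z,5,-1,off)
plan(G,start=(*p0,z,2.966))
```

```text
[[np.float64(0.0), np.float64(0.0), np.float64(0.06), -10, 2, 0, -1], [np.float64(0.0), np.float64(0.0), np.float64(0.12), -21, 4, 0, -1], [np.float64(0.0), np.float64(0.0), np.float64(0.17), -32, 5, 0, -1], [np.float64(0.0), np.float64(0.0), np.float64(0.23), -43, 6, 0, -1], [np.float64(0.0), np.float64(0.0), np.float64(0.28), -53, 6, 0, -1]]
[[np.float64(0.0), np.float64(0.0), np.float64(0.06), -11, 2, 0, -1], [np.float64(0.0), np.float64(0.0), np.float64(0.12), -21, 4, 0, -1], [np.float64(0.0), np.float64(0.0), np.float64(0.17), -32, 5, 0, -1], [np.float64(0.0), np.float64(0.0), np.float64(0.23), -43, 6, 0, -1], [np.float64(0.0), np.float64(0.0), np.float64(0.28), -54, 6, 0, -1]]
[[np.float64(0.0), np.float64(0.0), np.float64(0.06), -10, 2, 0, -1], [np.float64(0.0), np.float64(0.0), np.float64(0.11), -21, 4, 0, -1], [np.float64(0.0), np.float64(0.0), np.float64(0.17), -32, 5, 0, -1], [np.float64(0.0), np.float64(0.0), np.float64(0.23), -42, 6, 0, -1], [np.float64(0.0), np.float64(0.0), np.float64(0.28), -53, 6, 0, -1]]
[[np.float64(0.0), np.float64(0.0), np.float64(0.06), -11, 2, 0, -1], [np.float64(0.0), np.float64(0.0), np.float64(0.11), -21, 4, 0, -1], [np.float64(0.0), np.float64(0.0), np.float64(0.17), -32, 5, 0, -1], [np.float64(0.0), np.float64(0.0), np.float64(0.23), -43, 6, 0, -1], [np.float64(0.0), np.float64(0.0), np.float64(0.28), -54, 6, 0, -1]]
[[np.float64(0.0), np.float64(0.0), np.float64(0.02), -4, 0, 0, -1], [np.float64(0.0), np.float64(0.0), np.float64(0.04), -7, 1, 0, -1], [np.float64(0.0), np.float64(0.0), np.float64(0.06), -11, 2, 0, -1], [np.float64(0.0), np.float64(0.0), np.float64(0.08), -15, 3, 0, -1], [np.float64(0.0), np.float64(0.0), np.float64(0.1), -19, 3, 0, -1]]
end [562.2  -5.2 127. ] 1.746
```

The scene half shows the jar's dark cap at (515,190), standing upright in the free end of the rack, and the hand on the handle. Closing the door gently along the arc.

>>> carry_out:
  motion:
    - [0,0,0.03,-5,1,0,-1]
    - [0,0,0.08,-14,3,0,-1]
    - [0,0,0.14,-26,4,0,-1]
    - [0,0,0.21,-40,6,0,-1]
    - [0,0,0.28,-53,6,0,-1]

```text
clock: 21.88
position: [452.7, -140.9, 127.2]
ee_rot: [-0.528, 0.849, -0.001, 0.0]
contact_force: [-1.3, 0.5, 3.8]
gripper_width: 8.8
grasp_force: 58.7
```

>>> carry_out:
  motion:
    - [0,0,0.06,-11,2,0,-1]
    - [0,0,0.12,-21,4,0,-1]
    - [0,0,0.17,-32,5,0,-1]
    - [0,0,0.23,-43,6,0,-1]
    - [0,0,0.28,-54,6,0,-1]

```text
clock: 22.5
position: [471.1, -89.7, 127.2]
ee_rot: [-0.405, 0.914, -0.0, 0.001]
contact_force: [-0.3, -0.4, 4.9]
gripper_width: 8.3
grasp_force: 58.7
```

>>> carry_out:
  motion:
    - [0,0,0.06,-10,2,0,-1]
    - [0,0,0.11,-21,4,0,-1]
    - [0,0,0.17,-32,5,0,-1]
    - [0,0,0.23,-42,6,0,-1]
    - [0,0,0.28,-53,6,0,-1]

```text
clock: 23.12
position: [502.5, -46.3, 127.2]
ee_rot: [-0.273, 0.962, -0.0, 0.001]
contact_force: [-0.4, 0.6, 4.3]
gripper_width: 8.7
grasp_force: 58.7
```

>>> carry_out:
  motion:
    - [0,0,0.06,-11,2,0,-1]
    - [0,0,0.12,-23,4,0,-1]
    - [0,0,0.19,-36,5,0,-1]
    - [0,0,0.25,-47,6,0,-1]
    - [0,0,0.28,-54,6,0,-1]

```text
clock: 23.75
position: [545.5, -12.5, 127.2]
ee_rot: [-0.137, 0.991, 0.0, 0.001]
contact_force: [-0.9, 1.6, 5.2]
gripper_width: 8.5
grasp_force: 59.0
```

Run:
```python
from h import *
s=read_state();p=s["position"];print(p,s["gripper_width"],s["grasp_force"],s["contact_force"],yawof(R.from_quat(s["ee_rot"]))-1.744)
off=np.array([561.76,-4.86])-hp(0); print("expected",hp(.1)+off)
plan(arc(.1,-.005,127,8,-1,off),start=(*(hp(.1)+off),127,1.844))
```

```text
[545.53544414 -12.53905167 127.15040681] 8.528701393428504 58.95685538649559 [-0.93429569  1.55657645  5.20574339] 0.10115452493830923
expected [544.61385481 -13.77057754]
[[np.float64(0.0), np.float64(0.0), np.float64(0.01), -2, 1, 0, -1], [np.float64(0.0), np.float64(0.0), np.float64(0.03), -5, 1, 0, -1], [np.float64(0.0), np.float64(0.0), np.float64(0.04), -7, 2, 0, -1], [np.float64(0.0), np.float64(0.0), np.float64(0.05), -10, 2, 0, -1], [np.float64(0.0), np.float64(0.0), np.float64(0.07), -12, 3, 0, -1]]
[[np.float64(0.0), np.float64(0.0), np.float64(0.01), -3, 0, 0, -1], [np.float64(0.0), np.float64(0.0), np.float64(0.02), -5, 1, 0, -1], [np.float64(0.0), np.float64(0.0), np.float64(0.04), -8, 2, 0, -1]]
end [562.8  -4.1 127. ] 1.734
```

>>> carry_out:
  motion:
    - [0,0,0.01,-2,1,0,-1]
    - [0,0,0.03,-5,1,0,-1]
    - [0,0,0.04,-7,2,0,-1]
    - [0,0,0.05,-9,2,0,-1]
    - [0,0,0.06,-11,2,0,-1]

```text
clock: 24.38
position: [553.8, -8.1, 127.2]
ee_rot: [-0.107, 0.994, 0.0, -0.0]
contact_force: [-4.4, 5.2, 7.0]
gripper_width: 8.6
grasp_force: 59.2
```

>>> carry_out:
  motion:
    - [0,0,0.01,-2,0,0,-1]
    - [0,0,0.02,-4,1,0,-1]
    - [0,0,0.03,-6,1,0,-1]
    - [0,0,0.04,-8,1,0,-1]
    - [0,0,0.04,-8,1,0,-1]

```text
clock: 25.0
position: [558.9, -5.5, 127.1]
ee_rot: [-0.087, 0.996, 0.0, -0.003]
contact_force: [-11.5, 4.3, 13.1]
gripper_width: 8.4
grasp_force: 60.2
```

>>> carry_out:
  motion:
    - [0,0,0,-1,0,0,-1]
    - [0,0,0,-2,0,0,-1]
    - [0,0,0,-3,0,0,-1]
    - [0,0,0,-4,0,0,-1]
    - [0,0,0,-4,0,0,-1]

```text
clock: 25.62
position: [559.0, -5.5, 127.1]
ee_rot: [-0.087, 0.996, -0.0, -0.008]
contact_force: [-22.1, 4.2, 19.7]
gripper_width: 8.8
grasp_force: 61.1
```

>>> carry_out:
  motion:
    - [0,0,0,4,0,0,-1]
    - [0,0,0,6,0,0,-1]
    - [0,0,0,6,0,0,-0.4]
    - [0,0,0,6,0,0,0]
    - [0,0,0,6,0,0,0]

```text
clock: 26.25
position: [560.3, -6.1, 125.9]
ee_rot: [-0.087, 0.996, -0.0, -0.0]
contact_force: [-0.4, 0.3, -0.3]
gripper_width: 42.7
grasp_force: 0.0
```

>>> carry_out:
  motion:
    - [0,0,0,0,0,-30,0]
    - [0,0,0,0,0,-80,0]
    - [0,0,0,0,0,-110,0]
    - [0,0,0,50,0,-110,0]
    - [0,0,0,100,0,-110,0]

```text
clock: 26.88
position: [460.9, -23.5, 236.1]
ee_rot: [-0.087, 0.996, 0.0, -0.0]
contact_force: [0.6, -0.3, 0.6]
gripper_width: 42.7
grasp_force: 0.0
```

Run:
```python
from h import *
print(read_state()["position"],read_state()["contact_force"])
g0=cv2.imread("pics/top0.png");s0=cv2.imread("pics/scene0.png");g=get_image("top")["color"];s=get_image("scene")["color"]
# door region in scene: right of door hinge to handle; phase-shift between crops
for n,a,b,(v0,v1,u0,u1) in [("scene door left edge",s0,s,(195,250,335,350)),("scene door right",s0,s,(200,262,385,420)),("top door",g0,g,(170,215,298,400)),("top right",g0,g,(165,210,360,400))]:
    A=cv2.cvtColor(a,6)[v0:v1,u0:u1];B=cv2.cvtColor(b,6)[v0:v1,u0:u1]
    print(n,cv2.absdiff(A,B).mean().round(2),cv2.absdiff(A,B).max(),cv2.phaseCorrelate(A.astype(float),B.astype(float)))
d=cv2.absdiff(s0,s).max(2)[150:280,320:440]; ys,xs=np.nonzero(d>40); print("changed scene px",len(xs),(xs.min()+320,xs.max()+320,ys.min()+150,ys.max()+150) if len(xs) else 0)
np.save("d.npy",d)
```

```text
[460.89514752 -23.5008471  236.09249586] [ 0.56024723 -0.31575642  0.55272898]
scene door left edge 42.95 179 ((0.27918854210242383, -0.28957837898256855), 0.47537539551020913)
scene door right 2.5 8 ((-0.012106161347787747, 0.007634902319384906), 1.001044921304595)
top door 27.0 132 ((-0.19701338208937358, 0.3224572755040498), 0.4169156471177119)
top right 0.94 3 ((0.01082129414648847, 0.5043422108371765), 1.0043175725261013)
changed scene px 2335 (np.int64(320), np.int64(383), np.int64(150), np.int64(279))
```

>>> carry_out:
  motion:
    - [0,0,0,0,50,0,0]
    - [0,0,0,0,110,0,0]
    - [0,0,0,0,170,0,0]
    - [0,0,0,0,230,0,0]
    - [0,0,0,0,280,0,0]

```text
clock: 27.6
position: [412.9, 255.0, 236.4]
ee_rot: [-0.088, 0.996, 0.0, 0.0]
contact_force: [0.6, -0.7, -0.4]
gripper_width: 42.8
grasp_force: 0.0
```

Run:
```python
from h import *
print(read_state()["position"],read_state()["contact_force"])
g0=cv2.imread("pics/top0.png");s0=cv2.imread("pics/scene0.png");G=get_image("top");g=G["color"];s=get_image("scene")["color"]
cv2.imwrite("pics/p7.png",np.hstack([g,s]))
for n,a,b,(v0,v1,u0,u1) in [("scene handle/left",s0,s,(190,245,335,365)),("scene right",s0,s,(200,262,385,420)),("top door left",g0,g,(175,212,298,345)),("top right",g0,g,(165,210,345,400)),("top jar spot",g0,g,(255,290,445,485)),("packet old",g0,g,(212,250,340,385))]:
    A=cv2.cvtColor(a,6)[v0:v1,u0:u1];B=cv2.cvtColor(b,6)[v0:v1,u0:u1]
    print(n,cv2.absdiff(A,B).mean().round(2),cv2.absdiff(A,B).max(),np.round(cv2.phaseCorrelate(A.astype(float),B.astype(float))[0],2))
# packet: purple mask, top face
m=cv2.inRange(cv2.cvtColor(g,40),(125,100,60),(150,255,255)); 
for c in cv2.findContours(m,0,2)[0]:
    if cv2.contourArea(c)>80: r=cv2.minAreaRect(c); print("purple",r, at(G,*r[0],118)[:2])
```

```text
[412.92437111 254.96272123 236.3560344 ] [ 0.60122611 -0.65432818 -0.39734098]
scene handle/left 3.11 47 [-0.03  0.06]
scene right 2.79 6 [-0.01  0.  ]
top door left 1.21 50 [ 0.06 -0.02]
top right 0.69 3 [-0.02  0.5 ]
top jar spot 15.05 73 [ 3.46 -1.06]
packet old 12.64 177 [ 0.05 -1.33]
purple ((428.2121276855469, 293.79022216796875), (15.854368209838867, 27.518156051635742), 24.775142669677734) [ 369.58125982 -250.72292437]
purple ((281.1728515625, 251.323974609375), (38.92719650268555, 24.848426818847656), 6.911227226257324) [464.96949605  64.61252454]
```

The door's free edge is back within 0.06 px of the starting image, so it is snapped shut. The packet is standing and the arm is clear.

```bash
python3 -c "
from bench import *
print(job_done())"
```

```text
the job is handed in; nothing more can be done
None
```

I handed the job in at about 28 s of the 72 s allowed; no verdict came back. The jar was set in the door rack's free end and looked upright there before I shut the door. The door is shut, matching its starting picture to 0.06 px. The packet stands clear to the left. I could not see either jar once the door was shut.

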